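# Feed a bearing through the non-return flap

### The job

With the fingertips, push the ball bearing across the chute's dark steel deck and through under the yellow hanging flap so that it drops into the blue catch bin behind, then draw the fingers back out so the flap hangs shut. Only push the bearing, never lift it or carry it over. Leave the black tape roll on the deck, and the valve spring, screwdriver and carton around the chute, where they are.

Things in the scene. Friction and masses are not known exactly. Their poses are not given: they have to be found in the camera images.
- chute: Fixed blue feed chute. Origin on the bench below the shut flap at mid-width; x points through the flap to the bin (away from the robot), y across, z up. Level dark deck, top 60 mm above the bench: x -180 to +18 mm, y -135 to +135 mm, 4 mm lips on its two sides only. Past x = +18 mm is a sheer drop into the bin: a part whose centre is pushed well over it tips in by itself.
- gate_mid (a point): Point on the deck top at the middle of the gate opening, under the shut flap (chute x = 0). Opening 120 mm wide between two hinge cheeks (|y| 60 to 66 mm, x -11 to +7 mm, 56 mm high above the deck); beside them wings 40 mm high out to |y| 135 mm. No bar across the top: fingers pointing down can go through between the cheeks.
- bin_floor (a point): Centre of the catch bin's rubber floor, 4 mm above the bench, at chute x = 78 mm. Inside the bin spans chute x 18 to 136 mm, y -63 to +63 mm; open top, side walls 78 mm and back wall 95 mm above the bench.
- flap (a joint): Angle of the yellow gravity flap, rad: 0 hanging shut, grows as its lower edge swings towards the bin (chute +x), stop at 1.45; does not open towards the robot. 70 g, falls shut by itself. Hinge along chute y, 50 mm above the deck at x = 0.
- flap_edge (a point): Middle of the flap's lower edge, 3 mm above the deck when shut; moves with the flap. The plate is 112 mm wide and spans 30 to 47 mm below the hinge; above it is open but for two straps at |y| 48 to 56 mm, so vertical fingers within |y| < 45 mm can pass the plane of the shut flap by up to about 25 mm, pushing the plate ahead of them.
- bearing_center (a point): Bright, pale grey ball bearing lying flat on the deck, ring 52 mm outside diameter, 15 mm thick, about 160 g, on the left or the right side of the deck; point at its centre, 7.5 mm above the deck.
- tape_roll_center (a point): Roll of black tape lying flat on the deck on the other side, 58 mm diameter, 19 mm high; centre point. To be left alone.
- valve_spring_1_center (a point): Dark coil spring standing on the bench left of the chute, 30 mm diameter, 46 mm high; centre point. To be left alone.
- driver_red_center (a point): Red-handled screwdriver lying on the bench right of the chute, 241 mm long, 27 mm thick; centre point. To be left alone.
- part_box_0_center (a point): Small cardboard carton on the bench right of the catch bin, 61 x 76 x 45 mm; centre point. To be left alone.
Not all that is in view belongs to the job. Of the things like the part that bears bearing_center, leave any that is orange; of the rest the smaller one is meant.

How it is judged:
On the way:
1. the bearing slides through the gate under the opened flap (value of joint flap above 0.3 rad and x of bearing_center in the frame of chute between -0.02 and 0.06 m and y of bearing_center in the frame of chute between -0.06 and 0.06 m and z of bearing_center in the frame of chute below 0.085 m), for 0.05 s.
At the end, for the whole second after the job is handed in: The bearing lies at rest inside the catch bin (its centre lower than 45 mm above the bench), the flap hangs shut (under 0.08 rad), and the tape roll is within 20 mm of where it was (x of bearing_center in the frame of chute between 0.02 and 0.136 m and y of bearing_center in the frame of chute between -0.063 and 0.063 m and z of bearing_center in the frame of chute below 0.045 m and value of joint flap below 0.08 rad and linear speed of bearing below 0.02 m/s and distance of tape_roll_center from where it was at the start of the episode below 0.02 m); the robot touches nothing.
It fails at once if the bearing is lifted (its centre more than 20 mm above its height on the deck) (z of bearing_center in the frame of chute above 0.0875 m).
It fails at once if the black tape roll is moved more than 20 mm (distance of tape_roll_center from where it was at the start of the episode above 0.02 m).
It fails at once if the valve spring is moved more than 20 mm (distance of valve_spring_1_center from where it was at the start of the episode above 0.02 m).
It fails at once if the red screwdriver is moved more than 20 mm (distance of driver_red_center from where it was at the start of the episode above 0.02 m).
It fails at once if the carton is moved more than 20 mm (distance of part_box_0_center from where it was at the start of the episode above 0.02 m).
It also fails if it takes over 42 s, if anything falls off the work surface, if the arm or the gripper's body presses on something with over 40 N, if the wrist force passes 120 N, or if a joint passes its speed limit or range.

### The arm

A 6-joint arm with a two-finger parallel gripper is mounted at the origin on a cart in front of the work surface, level with it; the furniture and walls round the work are solid. World frame = base frame: x ahead of the robot, y to its left, z up, the work surface at z = 0. Lengths are in m, angles in rad, forces in N, time in s.
With the tool pointing down it reaches from about 0.25 to 0.775 m from the base axis. Payload 4 kg.
Tool frame: the origin (TCP) lies at the very end of the fingers, on their centre line; the grasp point (between the pads) lies 19 mm behind it (robot.hold_point_z is the distance from the TCP to the grasp point, in m); z points along the fingers, y is the line along which they close (so a half turn about z gives the same grasp; the last joint's range is limited). The gripper opens to 94 mm and grips with 3 to 60 N. Pads are 16 mm wide; open, the fingers measure 119 mm over their backs; the gripper's body (75 mm by 177 mm) begins 78 mm behind the grasp point.
Start: joints at [-1.24, 0.087, 1.371, -0, 1.684, -0.103], TCP at [0.231, -0.499, 0.206] pointing down, gripper open.
Joint ranges: [-3.1, 3.1], [-0.76, 2.03], [0.27, 2.55], [-1.08, 4.22], [0.17, 2.65], [-2.57, 2.57]. Speed limits (rad/s): [2.79, 2.79, 3.14, 3.14, 3.14, 3.14].

### API

Orientations are given as [roll, pitch, yaw] about the fixed x, y, z axes, in that order (R = Rz(yaw) Ry(pitch) Rx(roll)).
In Python, from bench import robot gives the robot as it stands.
- The arm moves only by the tool carry_out, never from a script. Its argument "steps" is a list of rows, each a list of 3 entries, a list of its own where there are three numbers: the shift along the tool's x, y, z in m, then the turn about the tool's z in units of 10 degrees (1.0 is 10 degrees), then the closure, from -1 (fully open) to 1 (shut). In form: [[[tx, ty, tz], roll, jaw], ...]. A call has 1 to 10 rows; each row is the pose to reach, as a shift and turn from the pose commanded when the call began, along the tool's axes at that moment; what a row does not reach only later rows make up. A row lasts 1/8 s, in which the tool goes at most 62.5 mm and 10.7 degrees, less where a joint would pass 70% of its speed; a pose out of reach is approached as far as the arm can. A call with a gripper value outside its range is refused whole. The fingers move at their own pace and stop on an object; the grip force is fixed at half the most. Time passes only in rows, so rows that repeat a pose let the fingers close. It gives the time, the measured TCP pose, the force, the opening and the grip force at its end, in the units of the state.
- robot.get_obs(): the state, without advancing time (a new reading comes with each control period).
- robot.snapshot(name): name is "scene" or "side" or "wrist"; returns a dict with "image" (384x512x3 uint8, red, green, blue), "z_map" (384x512 float32, m along the optical axis (not along the pixel's ray), 0 where there is no reading), "mtx" (3x3 intrinsics, pixels), "R" (3x3) and "t" (3): a world point X has camera coordinates R X + t. Camera axes: x right, y down, z forward; pixel columns grow to the right and rows downward; lengths in m; the calibration is good to about 2 mm. A picture is of the moment at which its call begins.
- robot.close_job(): hands the job in; it is judged then, once.
The state is a dict: "time": time; "joint_positions": joint angles; "qvel": joint speeds; "joint_torque": joint torques, N m; "tool_pos": TCP position; "ee_rot": TCP orientation; "wrist_force": force on the tool from outside, world axes, zero at the start; "wrist_torque": the same for the moment, N m; "width": finger opening in m; "finger_force": force on a finger pad.
Only numpy, scipy, OpenCV 4.12 (cv2) and the standard library are available. Lean on these libraries where they do the work, as an engineer would, in place of code of your own. Each camera call takes 0.05 s, during which the arm holds its last target. There are 200 camera calls.

## Working session

There is one attempt and no reset: what is moved stays moved. The work goes in short steps, Python scripts to look and compute and a tool call to move; the robot and the scene stay as the last step left them, time stands still between calls to the robot, and variables do not carry over. Pictures are saved under pics/ and viewed, at most 10 in all, crops included, and the job is handed in when it is done.

Besides the shell and the picture viewer there is one more tool, called after "Emit:" by a JSON object that holds its "fn" and its "kwargs". carry_out: Moves the arm, as the interface text tells. Its arguments: {"type":"object","properties":{"steps":{"type":"array","items":{"type":"array"}}},"required":["steps"]}

```bash
ls; mkdir -p pics; cat > h.py <<'E'
import numpy as np, cv2
from bench import robot
def pts(s):
    z=s["z_map"]; h,w=z.shape; K=s["mtx"]
    u,v=np.meshgrid(np.arange(w),np.arange(h))
    c=np.stack([(u-K[0,2])/K[0,0]*z,(v-K[1,2])/K[1,1]*z,z],-1)
    P=(c-s["t"])@s["R"]; P[z<=0]=np.nan
    return P
def ray(s,u,v,h):
    d=s["R"].T@np.linalg.inv(s["mtx"])@np.array([u,v,1.]); o=-s["R"].T@s["t"]
    return o+d*(h-o[2])/d[2]
E
python3 - <<'E'
from h import *
for n in ["scene","side"]:
    s=robot.snapshot(n); cv2.imwrite(f"pics/{n}0.png",cv2.resize(s["image"][:,:,::-1],(800,600))); np.savez(f"{n}0.npz",**s)
    print(n,-s["R"].T@s["t"],s["R"][2])
print(robot.get_obs())
E
```

```text
pics
scene [0.28347674 0.46219692 0.89512101] [ 0.28157603 -0.59782246 -0.75054863]
side [ 0.17768328 -1.15147591  0.75523448] [ 0.33063803  0.77885962 -0.53296922]
{'time': 0.1, 'joint_positions': array([-1.24007787e+00,  8.78969880e-02,  1.37205554e+00, -7.92347484e-06,
        1.68355221e+00, -1.03077345e-01]), 'qvel': array([ 0.00060907, -0.00120176, -0.00235273,  0.00074808, -0.00293664,
        0.00145305]), 'joint_torque': array([ 2.87430237e-03, -3.41250587e+01, -3.03301978e+01,  7.20877480e-02,
        3.05026013e-02, -9.05659863e-05]), 'tool_pos': array([ 0.23102892, -0.49861648,  0.20443664]), 'ee_rot': array([-3.13968991e+00, -1.88910034e-04,  4.33794738e-01]), 'wrist_force': array([-0.17534021, -0.18038287,  1.33564219]), 'wrist_torque': array([-0.02803404, -0.04355589, -0.02903259]), 'finger_force': 0.0, 'width': 0.0936822247988298}
```

View pics/scene0.png

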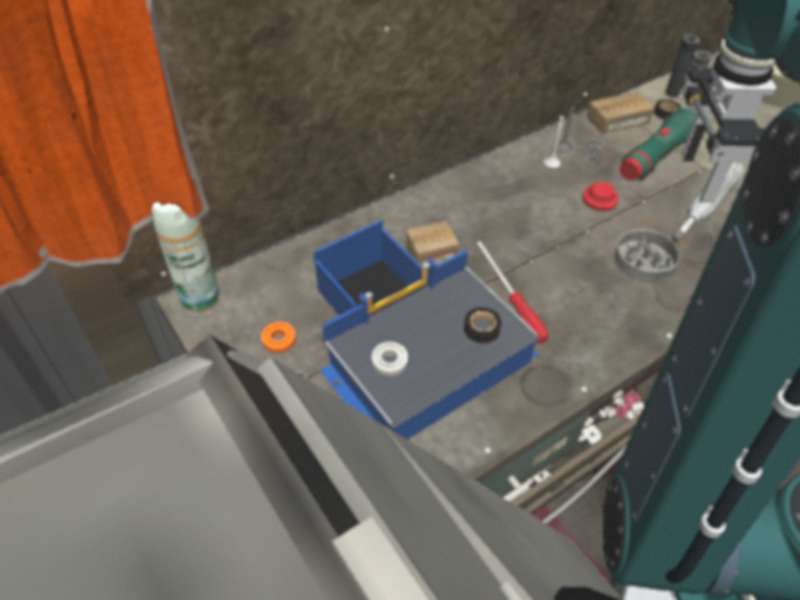

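View pics/side0.png

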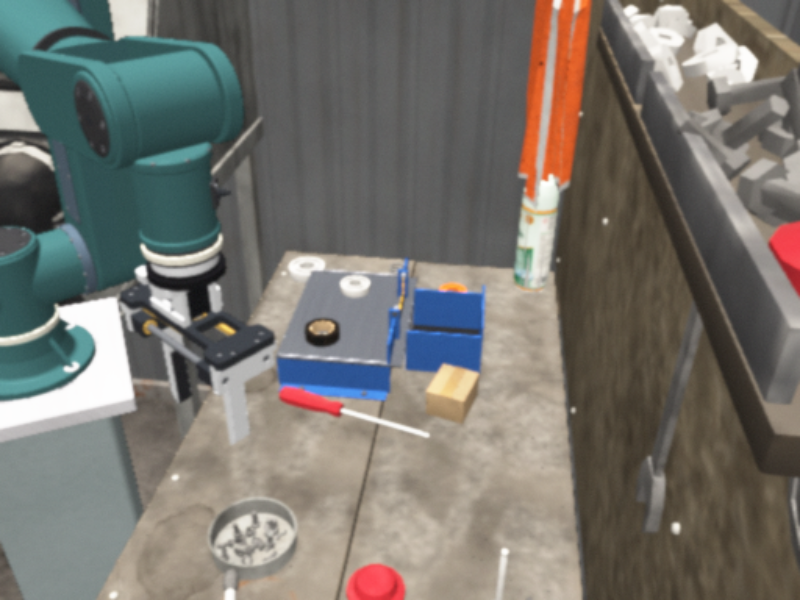

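The side view shows the chute deck with the pale bearing at about (355,286) and the black tape at (322,330). A second pale ring lies off the deck at (306,266). In the scene view the bearing is at (389,357), the tape at (482,323), an orange ring at (278,336) on the bench, and the yellow flap at (398,297).

Candidates (scene/side px): pale ring on the deck, (389,357)/(355,286); pale ring on the bench, side (306,266); orange ring, (278,336). I'll measure sizes and take a close crop.

```bash
python3 - <<'E'
from h import *
for n in ["scene","side"]:
    s=dict(np.load(f"{n}0.npz")); P=pts(s); hsv=cv2.cvtColor(s["image"],cv2.COLOR_RGB2HSV); H,S,V=cv2.split(hsv)
    xy=P[...,:2]; z=P[...,2]
    roi=(P[...,0]>0.2)&(P[...,0]<0.9)&(abs(P[...,1])<0.6)
    d=(abs(z-0.06)<0.006)&roi&(V<130)
    m=cv2.morphologyEx(d.astype(np.uint8),cv2.MORPH_OPEN,np.ones((3,3)))
    k,l,st,c=cv2.connectedComponentsWithStats(m); i=1+np.argmax(st[1:,4]); q=xy[l==i].astype(np.float32)
    print(n,"deck",cv2.minAreaRect(q),np.median(z[l==i]))
    print(np.round(cv2.boxPoints(cv2.minAreaRect(q)),3).tolist())
    for nm,mk in [("pale",(V>165)&(S<40)&(z<0.12)),("yellow",(H>17)&(H<32)&(S>150)&(V>120)),("orange",(H>5)&(H<16)&(S>180)&(z<.1)),("red",((H<5)|(H>174))&(S>150)&(z<.1))]:
        k,l,st,c=cv2.connectedComponentsWithStats((mk&roi).astype(np.uint8))
        for j in range(1,k):
            if st[j,4]>40:
                p=P[l==j]; r=cv2.minAreaRect(p[:,:2].astype(np.float32)); (ec,er)=cv2.minEnclosingCircle(p[:,:2].astype(np.float32))
                print(nm,"px",c[j].round(),st[j,4],"med",np.nanmedian(p,0).round(3),"z98",np.nanpercentile(p[:,2],[2,98]).round(3),"rect",np.round(np.hstack(r),3),"circ",np.round(ec,3),round(er,3))
s=dict(np.load("side0.npz")); im=s["image"][155:235,170:270,::-1]
s2=dict(np.load("scene0.npz")); im2=s2["image"][175:280,200:355,::-1]
a=cv2.resize(im,(500,400),interpolation=3); b=cv2.resize(im2,(300,203)); 
cv2.imwrite("pics/crop.png",np.hstack([a,cv2.copyMakeBorder(b,0,197,0,0,0)]))
E
```

```text
scene deck ((0.5088423490524292, -0.14279776811599731), (0.26704999804496765, 0.18352313339710236), 60.919132232666016) 0.05928265402236511
[[0.36399999260902405, -0.2150000035762787], [0.5239999890327454, -0.30399999022483826], [0.6539999842643738, -0.07100000232458115], [0.49399998784065247, 0.017999999225139618]]
pale px [317. 170.] 96 med [ 0.49  -0.371  0.011] z98 [-0.     0.016] rect [ 4.8800e-01 -3.7500e-01  1.4000e-02  1.3300e-01  4.6753e+01] circ [ 0.491 -0.372] 0.066
pale px [122. 175.] 108 med [ 0.884 -0.065  0.098] z98 [0.079 0.111] rect [ 8.8400e-01 -6.8000e-02  3.8000e-02  1.1000e-02  4.8248e+01] circ [ 0.886 -0.071] 0.019
pale px [249. 228.] 317 med [ 0.548 -0.077  0.073] z98 [0.058 0.077] rect [ 0.551 -0.081  0.05   0.065 27.568] circ [ 0.55  -0.082] 0.033
pale px [378. 277.] 126 med [ 0.235 -0.405 -0.417] z98 [-0.477 -0.123] rect [ 2.3500e-01 -3.3200e-01  2.7200e-01  3.7000e-02  8.7563e+01] circ [ 0.24  -0.332] 0.137
pale px [335. 310.] 152 med [ 0.317 -0.06  -0.096] z98 [-0.43  -0.091] rect [ 3.1100e-01 -1.5600e-01  2.6100e-01  3.0000e-02  8.3651e+01] circ [ 0.313 -
[... 2014 characters left out ...]
00e-01  5.3000e-02  1.6800e-01  5.7141e+01] circ [ 0.51  -0.365] 0.084
pale px [195. 284.] 560 med [ 0.37  -0.361 -0.   ] z98 [-0.003  0.003] rect [ 3.7000e-01 -3.5900e-01  1.3300e-01  4.8000e-02  5.2659e+01] circ [ 0.375 -0.363] 0.067
pale px [192. 355.] 66 med [ 0.306 -0.546 -0.   ] z98 [-0.003  0.002] rect [ 3.0700e-01 -5.4700e-01  4.4000e-02  1.3000e-02  3.5847e+01] circ [ 0.306 -0.545] 0.022
pale px [146. 375.] 111 med [ 0.217 -0.582  0.031] z98 [-0.001  0.035] rect [ 0.216 -0.58   0.016  0.038  4.513] circ [ 0.214 -0.58 ] 0.019
red px [197. 256.] 330 med [ 0.394 -0.292  0.02 ] z98 [0.009 0.027] rect [ 3.9800e-01 -2.9100e-01  2.2000e-02  1.0000e-01  4.6242e+01] circ [ 0.398 -0.291] 0.05
```

View pics/crop.png

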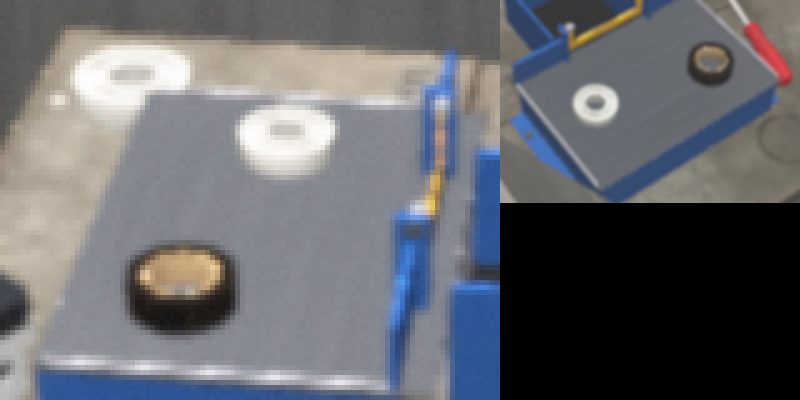

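The crop confirms it. The pale ring on the deck (side crop ~(286,140)) is visibly smaller than the pale ring on the bench (130,80), and the third ring is orange. The deck measures 267 mm wide at z = 59 mm, which matches the description. Next I'll refine the centres in the chute frame.

```bash
cat >> h.py <<'E'
a=np.radians(-29.1); ex=np.array([np.cos(a),np.sin(a)]); ey=np.array([-ex[1],ex[0]])
O=np.array([0.5863,-0.1862])
def C(p): d=np.asarray(p)[...,:2]-O; return np.stack([d@ex,d@ey],-1)
def W(c): return O+c[0]*ex+c[1]*ey
E
python3 - <<'E'
from h import *
for n in ["scene","side"]:
    s=dict(np.load(f"{n}0.npz")); P=pts(s); c=C(P); z=P[...,2]; H,S,V=cv2.split(cv2.cvtColor(s["image"],cv2.COLOR_RGB2HSV))
    B,R,G=s["image"][...,2].astype(int),s["image"][...,0].astype(int),s["image"][...,1]
    on=(c[...,0]>-.175)&(c[...,0]<-.02)&(abs(c[...,1])<.13)
    for side,sel,zt in [("bearing",on&(z>.068)&(c[...,1]>0),.075),("tape",on&(z>.070)&(c[...,1]<0),.079)]:
        m=sel.astype(np.uint8); q=c[sel]; print(n,side,sel.sum(),"circ",np.round(np.hstack(cv2.minEnclosingCircle(q.astype(np.float32))),4),"min",np.nanpercentile(q,2,0).round(3),"max",np.nanpercentile(q,98,0).round(3),"z",np.percentile(z[sel],[50,95]).round(3))
    m=((V>165)&(S<40)&on).astype(np.uint8)
    k,l,st,cc=cv2.connectedComponentsWithStats(m)
    for j in range(1,k):
        if 60<st[j,4]<900: print(" pale blob",cc[j].round(1),st[j].tolist(),"ray@.072",C(ray(s,*cc[j],.072)).round(4))
    # walls of chute
    bl=(H>100)&(H<125)&(S>130)
    w=bl&(z>.085)&(z<.102)&(abs(c[...,1])<.14)&(abs(c[...,0])<.04); print(" wing x",np.nanpercentile(c[w],[2,50,98],0).round(3).tolist())
    k=bl&(z>.108)&(abs(c[...,1])<.09)&(abs(c[...,0])<.03)
    for sg in (1,-1):
        t=k&(c[...,1]*sg>0); print(" cheek",t.sum(),np.nanpercentile(c[t],[2,50,98],0).round(3).tolist() if t.sum() else "")
    ye=(H>17)&(H<32)&(S>150)&(V>120)&(abs(c[...,1])<.065)&(abs(c[...,0])<.03); print(" yellow",np.nanpercentile(c[ye],[2,50,98],0).round(3).tolist())
    bw=bl&(c[...,0]>.05)&(c[...,0]<.16)&(z>.06)&(abs(c[...,1])<.09); print(" bin",np.nanpercentile(c[bw],[2,98],0).round(3).tolist())
    for lo,hi in[(-.17,-.1),(-.1,-.03)]:
        d=(c[...,0]>lo)&(c[...,0]<hi)&(z>.055)&(z<.07)&(abs(c[...,1])<.16); print(" deck y",np.nanpercentile(c[d][:,1],[.5,99.5]).round(4))
E
```

```text
scene bearing 312 circ [-0.0878  0.0775  0.0268] min [-0.112  0.054] max [-0.065  0.102] z [0.073 0.076]
scene tape 295 circ [-0.1158 -0.0719  0.0296] min [-0.143 -0.099] max [-0.091 -0.046] z [0.077 0.08 ]
 pale blob [249.  228.3] [238, 219, 23, 20, 317] ray@.072 [-0.0862  0.0774]
 wing x [[-0.009, -0.123], [-0.004, 0.076], [0.0, 0.129]]
 cheek 9 [[-0.008, 0.065], [-0.0, 0.066], [0.008, 0.068]]
 cheek 12 [[-0.01, -0.064], [-0.007, -0.061], [0.002, -0.058]]
 yellow [[-0.002, -0.05], [0.0, -0.001], [0.017, 0.053]]
 bin [[0.056, -0.063], [0.14, 0.069]]
 deck y [-0.1324  0.1359]
 deck y [-0.1327  0.1359]
side bearing 159 circ [-0.0864  0.0755  0.0276] min [-0.109  0.05 ] max [-0.061  0.099] z [0.073 0.077]
side tape 230 circ [-0.1143 -0.0744  0.0315] min [-0.138 -0.103] max [-0.087 -0.046] z [0.077 0.079]
 pale blob [226.7 182.4] [217, 176, 21, 15, 244] ray@.072 [-0.0857  0.0721]
 wing x [[-0.007, -0.135], [0.001, -0.084], [0.008, 0.11]]
 cheek 7 [[-0.006, 0.058], [0.001, 0.063], [0.004, 0.068]]
 cheek 11 [[-0.007, -0.069], [-0.004, -0.066], [0.005, -0.061]]
 yellow [[0.003, 0.002], [0.003, 0.014], [0.004, 0.028]]
 bin [[0.052, -0.068], [0.14, 0.069]]
 deck y [-0.1366  0.136 ]
 deck y [-0.1361  0.1355]
```

```bash
cat >> h.py <<'E'
from scipy.spatial.transform import Rotation as Ro
def go(c,z,yawdeg=None):
    o=robot.get_obs(); R=Ro.from_euler("xyz",o["ee_rot"]); y0=np.degrees(o["ee_rot"][2])
    w=np.r_[W(c),z]; sh=R.inv().apply(w-o["tool_pos"])
    print("target",w.round(3),"shift mm",(sh*1e3).round(1),"turn10",None if yawdeg is None else round(-((yawdeg-y0+180)%360-180)/10,2))
def st():
    o=robot.get_obs(); print("t",o["time"],"C mm",(C(o["tool_pos"])*1e3).round(1),"z",o["tool_pos"][2].round(4),"yaw",np.degrees(o["ee_rot"][2]).round(1),"w",round(o["width"],4),"F",o["wrist_force"].round(1),"q",o["joint_positions"].round(2))
E
python3 - <<'E'
from h import *
st(); go((-.105,.114),.204,86.7)
E
```

```text
t 0.1 C mm [-158.5 -445.8] z 0.2044 yaw 24.9 w 0.0937 F [-0.2 -0.2  1.3] q [-1.24  0.09  1.37 -0.    1.68 -0.1 ]
target [ 0.55  -0.036  0.204] shift mm [ 484.1 -286.1    1.1] turn10 -6.18
```

Emit:
{"fn": "carry_out", "kwargs": {"steps": [[[0.05, -0.03, 0], -0.6, 0.36], [[0.1, -0.06, 0], -1.2, 0.36], [[0.15, -0.09, 0], -1.9, 0.36], [[0.2, -0.12, 0], -2.5, 0.36], [[0.25, -0.148, 0], -3.2, 0.36], [[0.3, -0.177, 0], -3.8, 0.36], [[0.35, -0.207, 0], -4.4, 0.36], [[0.4, -0.236, 0], -5.1, 0.36], [[0.45, -0.266, 0], -5.7, 0.36], [[0.484, -0.286, 0], -6.18, 0.36]]}}

```text
time: 1.35
tool_pos: [0.5508, -0.0337, 0.2047]
ee_rot: [-3.14, -0.0, 1.517]
wrist_force: [-0.4, -1.0, -0.3]
width: 0.03
finger_force: 0.0
```

```bash
python3 - <<'E'
from h import *
st(); go((-.105,.114),.066,86.7)
E
```

```text
t 1.35 C mm [-105.2  116. ] z 0.2047 yaw 86.9 w 0.03 F [-0.4 -1.  -0.3] q [-0.16  0.09  1.37  0.    1.68 -0.11]
target [ 0.55  -0.036  0.066] shift mm [ -1.9  -0.5 138.7] turn10 0.02
```

Emit:
{"fn": "carry_out", "kwargs": {"steps": [[[0, 0, 0.03], 0, 0.36], [[0, 0, 0.06], 0, 0.36], [[0, 0, 0.09], 0, 0.36], [[0, 0, 0.11], 0, 0.36], [[0, 0, 0.125], 0, 0.36], [[0, 0, 0.133], 0, 0.36], [[0, 0, 0.138], 0, 0.36], [[0, 0, 0.138], 0, 0.36]]}}

```text
time: 2.35
tool_pos: [0.5503, -0.0362, 0.0677]
ee_rot: [3.141, 0.0, 1.512]
wrist_force: [-0.8, 0.8, -0.5]
width: 0.0303
finger_force: 0.0
```

```bash
python3 - <<'E'
from h import *
st()
for n in ["scene","side"]:
    s=robot.snapshot(n); im=s["image"][150:290,190:370] if n=="scene" else s["image"][110:270,160:340]
    cv2.imwrite(f"pics/{n}1.png",cv2.resize(im[:,:,::-1],(400,340),interpolation=3))
cv2.imwrite("pics/one.png",np.hstack([cv2.imread("pics/scene1.png"),cv2.imread("pics/side1.png")]))
E
```

```text
t 2.35 C mm [-104.4  113.6] z 0.0677 yaw 86.7 w 0.0303 F [-0.8  0.8 -0.5] q [-0.17  0.16  1.57 -0.    1.41 -0.11]
```

View pics/one.png

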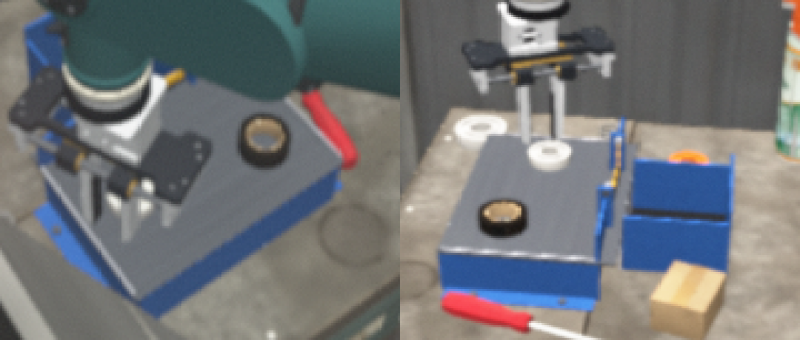

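In the composite picture the two fingers stand on the far side of the bearing (side panel ~(528,125) and (558,125), bearing (548,153)) with no contact. Next is the diagonal push along the tool's -x.

Emit:
{"fn": "carry_out", "kwargs": {"steps": [[[-0.01, 0, 0], 0, 0.36], [[-0.018, 0, 0], 0, 0.36], [[-0.026, 0, 0], 0, 0.36], [[-0.034, 0, 0], 0, 0.36], [[-0.042, 0, 0], 0, 0.36], [[-0.05, 0, 0], 0, 0.36], [[-0.058, 0, 0], 0, 0.36], [[-0.066, 0, 0], 0, 0.36], [[-0.073, 0, 0], 0, 0.36], [[-0.078, 0, 0], 0, 0.36]]}}

```text
time: 3.7
tool_pos: [0.5456, -0.1144, 0.0675]
ee_rot: [3.142, -0.0, 1.512]
wrist_force: [1.3, 2.5, 2.1]
width: 0.0303
finger_force: 1.4
```

```bash
cat >> h.py <<'E'
def bearing():
    for n in ["side","scene"]:
        s=robot.snapshot(n); P=pts(s); c=C(P); z=P[...,2]; H,S,V=cv2.split(cv2.cvtColor(s["image"],cv2.COLOR_RGB2HSV))
        sel=(c[...,0]>-.17)&(c[...,0]<.13)&(abs(c[...,1])<.12)&(z>.066)&(z<.0785)&(V>150)&(S<50)
        m=cv2.morphologyEx(sel.astype(np.uint8),cv2.MORPH_OPEN,np.ones((2,2)))
        k,l,t,cc=cv2.connectedComponentsWithStats(m)
        for j in range(1,k):
            if t[j,4]>25: q=c[l==j]; print(n,cc[j].round(),t[j,4],np.round(1e3*np.hstack(cv2.minEnclosingCircle(q.astype(np.float32))),1),"ray@.072",(C(ray(s,*cc[j],.072))*1e3).round(1))
    return s
E
python3 - <<'E'
from h import *
st(); bearing()
E
```

```text
t 3.7 C mm [-70.5  42.9] z 0.0675 yaw 86.6 w 0.0303 F [1.3 2.5 2.1] q [-0.31  0.17  1.56  0.    1.42 -0.25]
side [235. 195.] 200 [-51.2  20.4  31.9] ray@.072 [-53.   12.5]
scene [258. 211.] 97 [-63.5  30.8  30.2] ray@.072 [-57.3  31.6]
scene [273. 211.] 37 [-72.2   0.5  18.3] ray@.072 [-76.5   2.7]
```

Emit:
{"fn": "carry_out", "kwargs": {"steps": [[[-0.007, 0, 0], 0, 0.36], [[-0.013, 0, 0], 0, 0.36], [[-0.017, 0, 0], 0, 0.36], [[-0.018, 0, 0], 0, 0.36], [[-0.015, 0, 0], 0, 0.36], [[0.0, 0, 0], 0, 0.36], [[0.015, 0, 0], 0, 0.36], [[0.015, 0, -0.03], 0, 0.36], [[0.015, 0, -0.06], 0, 0.36], [[0.015, 0, -0.06], 0, 0.36]]}}

```text
time: 5.05
tool_pos: [0.5484, -0.0984, 0.1305]
ee_rot: [3.135, 0.001, 1.514]
wrist_force: [-0.5, 0.4, -0.4]
width: 0.0302
finger_force: 0.0
```

```bash
python3 - <<'E'
from h import *
st(); s=bearing(); go((-.090,.0),.126,150.9)
E
```

```text
t 5.05 C mm [-75.8  58.2] z 0.1305 yaw 86.7 w 0.0302 F [-0.5  0.4 -0.4] q [-0.28  0.12  1.48 -0.    1.53 -0.22]
side [237. 199.] 205 [-41.4   4.2  33.7] ray@.072 [-44.9  -6.2]
scene [272. 206.] 148 [-59.9  -4.5  27.1] ray@.072 [-64.   -4.6]
target [ 0.508 -0.142  0.126] shift mm [-46.3 -35.9   0.8] turn10 -6.42
```

Emit:
{"fn": "carry_out", "kwargs": {"steps": [[[-0.007, -0.006, 0], -0.9, 0.36], [[-0.014, -0.011, 0], -1.8, 0.36], [[-0.021, -0.016, 0], -2.7, 0.36], [[-0.028, -0.021, 0], -3.6, 0.36], [[-0.035, -0.027, 0], -4.5, 0.36], [[-0.041, -0.032, 0], -5.4, 0.36], [[-0.046, -0.036, 0], -6.42, 0.36], [[-0.046, -0.036, 0], -6.42, 0.36]]}}

```text
time: 6.15
tool_pos: [0.5067, -0.1425, 0.1254]
ee_rot: [-3.141, -0.003, 2.63]
wrist_force: [-0.7, 0.2, -0.8]
width: 0.0299
finger_force: 0.0
```

```bash
python3 - <<'E'
from h import *
st(); s=bearing(); go((-.092,.0),.067,150.9)
s1=robot.snapshot("side")
cv2.imwrite("pics/two.png",np.hstack([cv2.resize(x["image"][140:240,a:a+120,::-1],(400,333),interpolation=3) for x,a in((s,220),(s1,180))]))
E
```

```text
t 6.15 C mm [-90.8  -0.5] z 0.1254 yaw 150.7 w 0.0299 F [-0.7  0.2 -0.8] q [-0.38  0.07  1.55  0.    1.53 -1.44]
side [237. 199.] 203 [-42.8   5.4  34.4] ray@.072 [-44.5  -5.9]
scene [266. 206.] 209 [-61.6   3.8  33.9] ray@.072 [-56.7   8.4]
target [ 0.506 -0.141  0.067] shift mm [ 1.5  0.2 59.1] turn10 -0.02
```

View pics/two.png

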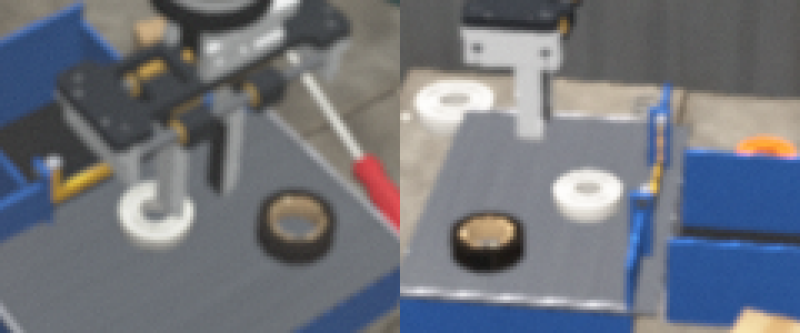

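Side panel: the ring's top centre is at crop (588,187), midway before the flap. Scene panel: about (157,213), partly behind a finger. The tape hasn't moved. I'll turn these into positions.

```bash
python3 - <<'E'
from h import *
A=dict(np.load("side0.npz")); B=dict(np.load("scene0.npz"))
print(C(ray(A,236.4,196.1,.075))*1e3, C(ray(B,267.1,203.9,.075))*1e3)
E
```

```text
[-48.24533183   1.93966958] [-54.05135126   3.21531291]
```

Emit:
{"fn": "carry_out", "kwargs": {"steps": [[[0.002, 0, 0.02], 0, 0.36], [[0.002, 0, 0.04], 0, 0.36], [[0.002, 0, 0.053], 0, 0.36], [[0.002, 0, 0.058], 0, 0.36], [[0.002, 0, 0.058], 0, 0.36], [[-0.006, 0, 0.058], 0, 0.36], [[-0.014, 0, 0.058], 0, 0.36], [[-0.022, 0, 0.058], 0, 0.36], [[-0.03, 0, 0.058], 0, 0.36], [[-0.038, 0, 0.058], 0, 0.36]]}}

```text
time: 7.55
tool_pos: [0.5414, -0.1616, 0.0696]
ee_rot: [-3.142, -0.0, 2.633]
wrist_force: [-2.1, 0.1, 1.8]
width: 0.03
finger_force: 1.3
```

```bash
python3 - <<'E'
from h import *
st(); go((.006,.0),.067,150.9)
s=robot.snapshot("side")
cv2.imwrite("pics/three.png",cv2.resize(s["image"][140:240,180:300,::-1],(480,400),interpolation=3))
E
```

```text
t 7.55 C mm [-51.1  -0.3] z 0.0696 yaw 150.8 w 0.03 F [-2.1  0.1  1.8] q [-0.39  0.19  1.53 -0.    1.42 -1.45]
target [ 0.592 -0.189  0.067] shift mm [-57.1   0.4   2.6] turn10 -0.01
```

View pics/three.png

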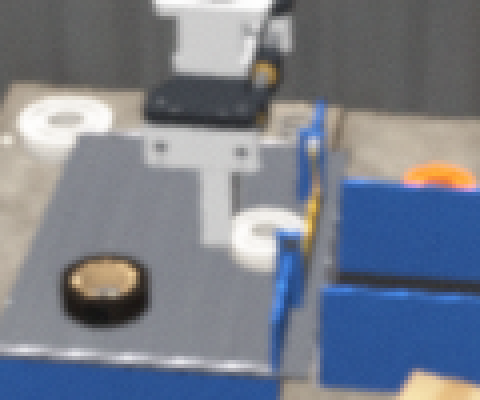

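The fingers (215,240) are right behind the bearing (268,235), which is reaching the flap. I'll keep pushing through.

Emit:
{"fn": "carry_out", "kwargs": {"steps": [[[-0.008, 0, 0.001], 0, 0.36], [[-0.016, 0, 0.002], 0, 0.36], [[-0.024, 0, 0.002], 0, 0.36], [[-0.032, 0, 0.002], 0, 0.36], [[-0.04, 0, 0.002], 0, 0.36], [[-0.048, 0, 0.002], 0, 0.36], [[-0.054, 0, 0.002], 0, 0.36], [[-0.058, 0, 0.002], 0, 0.36], [[-0.058, 0, 0.002], 0, 0.36]]}}

```text
time: 8.72
tool_pos: [0.5919, -0.1898, 0.0672]
ee_rot: [-3.141, 0.0, 2.633]
wrist_force: [-0.1, 0.1, -0.2]
width: 0.0302
finger_force: 0.2
```

```bash
python3 - <<'E'
from h import *
st()
s1=robot.snapshot("side"); s=robot.snapshot("scene")
cv2.imwrite("pics/four.png",np.hstack([cv2.resize(x["image"][a:a+100,b:b+120,::-1],(400,333),interpolation=3) for x,a,b in((s,130,190),(s1,140,200))]))
E
```

```text
t 8.725 C mm [ 6.6 -0.4] z 0.0672 yaw 150.9 w 0.0302 F [-0.1  0.1 -0.2] q [-0.4   0.31  1.39 -0.    1.44 -1.46]
```

View pics/four.png

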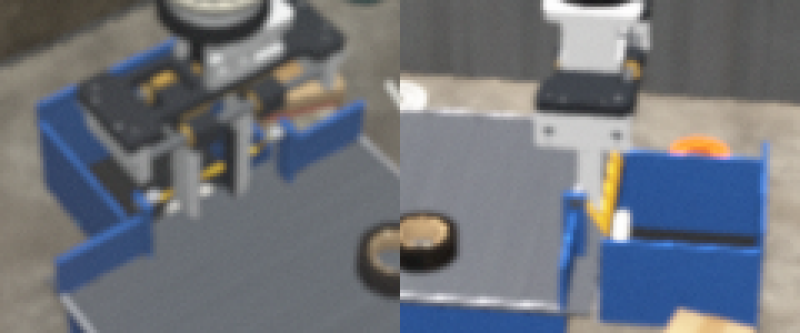

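The bearing has left the deck: a pale edge shows in the bin at side panel (622,225), and the force is near zero. The flap rests on the fingers. I'll draw back and then look.

Emit:
{"fn": "carry_out", "kwargs": {"steps": [[[0.01, 0, 0], 0, 0.36], [[0.02, 0, 0], 0, 0.36], [[0.03, 0, 0], 0, 0.36], [[0.045, 0, 0], 0, 0.36], [[0.06, 0, 0], 0, 0.36], [[0.07, 0, 0], 0, 0.36], [[0.07, 0, -0.05], 0, 0.36], [[0.07, 0, -0.1], 0, 0.36], [[0.1, 0, -0.12], 0, 0.36], [[0.15, 0, -0.12], 0, 0.36]]}}

```text
time: 10.07
tool_pos: [0.4616, -0.1169, 0.1901]
ee_rot: [3.141, 0.006, 2.632]
wrist_force: [0.1, -0.3, 0.5]
width: 0.03
finger_force: 0.0
```

```bash
python3 - <<'E'
from h import *
st()
s1=robot.snapshot("side"); s=robot.snapshot("scene")
cv2.imwrite("pics/five.png",np.hstack([cv2.resize(x["image"][a:a+100,b:b+120,::-1],(400,333),interpolation=3) for x,a,b in((s,130,190),(s1,140,200))]))
for n,x in(("side",s1),("scene",s)):
    P=pts(x);c=C(P);z=P[...,2];H,S,V=cv2.split(cv2.cvtColor(x["image"],cv2.COLOR_RGB2HSV))
    m=(c[...,0]>.0)&(c[...,0]<.13)&(abs(c[...,1])<.062)&(V>130)&(S<60)&(z<.12)
    print(n,m.sum(),np.nanmedian(c[m],0),np.nanpercentile(z[m],[2,50,98]) if m.sum() else "")
    ta=(c[...,0]>-.175)&(c[...,0]<-.02)&(c[...,1]<0)&(c[...,1]>-.13)&(z>.07)&(z<.085); print("tape",cv2.minEnclosingCircle(c[ta].astype(np.float32)))
E
```

```text
t 10.075 C mm [-142.7   -0.2] z 0.1901 yaw 150.8 w 0.03 F [ 0.1 -0.3  0.5] q [-0.37 -0.08  1.57 -0.    1.65 -1.43]
side 217 [ 0.01561289 -0.0048858 ] [-0.00031899  0.05868465  0.11238125]
tape ((-0.11068958789110184, -0.07415211945772171), 0.031144412234425545)
scene 72 [0.0302476 0.0015817] [-9.84636662e-05  5.17812816e-02  1.12236383e-01]
tape ((-0.1162516176700592, -0.07212924212217331), 0.029121436178684235)
```

View pics/five.png

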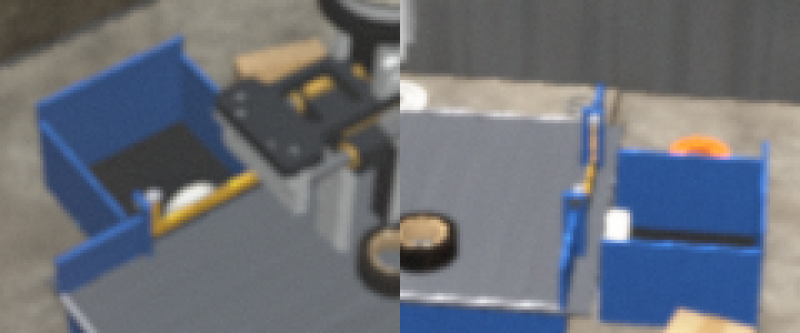

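The flap hangs shut (yellow bar, scene (205,205)) and the tape is in place. The bearing stands on edge against the bin's near wall (scene (188,193), side (618,222)). I'll check its height before handing in.

```bash
python3 - <<'E'
from h import *
for k in range(2):
  for n in("side","scene"):
    x=robot.snapshot(n);P=pts(x);c=C(P);z=P[...,2];H,S,V=cv2.split(cv2.cvtColor(x["image"],cv2.COLOR_RGB2HSV))
    m=(c[...,0]>.012)&(c[...,0]<.07)&(abs(c[...,1])<.05)&(V>150)&(S<50)&(z<.09)&(z>.008)
    print(n,m.sum(),"x",np.percentile(c[m][:,0],[5,50,95]).round(3),"y",np.percentile(c[m][:,1],[5,50,95]).round(3),"z",np.percentile(z[m],[5,50,95]).round(3))
    y=(H>17)&(H<32)&(S>150)&(V>120)&(abs(c[...,1])<.04)&(abs(c[...,0])<.05); print(" flap x",np.percentile(c[y][:,0],[5,50,95]).round(3),"z",np.percentile(z[y],[5,95]).round(3)) if y.sum() else 0
st()
E
```

```text
side 71 x [0.018 0.027 0.036] y [-0.02  -0.006  0.014] z [0.044 0.054 0.06 ]
 flap x [0.003 0.004 0.004] z [0.078 0.081]
scene 44 x [0.023 0.029 0.033] y [-0.012  0.006  0.02 ] z [0.048 0.053 0.056]
 flap x [-0.001  0.     0.016] z [0.06 0.08]
side 73 x [0.018 0.026 0.036] y [-0.021 -0.006  0.014] z [0.044 0.053 0.059]
 flap x [0.003 0.004 0.004] z [0.079 0.081]
scene 44 x [0.024 0.029 0.033] y [-0.012  0.005  0.019] z [0.048 0.053 0.056]
 flap x [-0.001  0.     0.018] z [0.058 0.08 ]
t 10.375 C mm [-142.9   -0.3] z 0.1876 yaw 150.8 w 0.0299 F [ 0.5  0.3 -0.3] q [-0.37 -0.08  1.57 -0.    1.65 -1.43]
```

The bearing's top is at 56 mm, so it stands on the bin floor with its centre at about 30 mm, x ≈ 27 mm. It is still, and the flap is shut.

```bash
python3 -c "
from bench import robot
print(robot.close_job())"
```

```text
the job is handed in; nothing more can be done
None
```

I pushed the bearing under the flap into the catch bin and handed the job in at about 10 s; the hand-in returned no verdict. In the last pictures it stands still on edge on the bin floor (centre about 30 mm above the bench), the flap hangs shut and the tape roll has not moved; I never located the valve spring in the images, and did not re-measure the screwdriver and carton.

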